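# Leak-check a closed square bottle on its cap

## Task

Check the square amber bottle's closure for leaks: turn it upside down, stand it on its cap on the white tile and let go, leaving it to stand there by itself for two seconds. Then turn it back and stand it upright on its base in the low steel tray. Never let the bottle fall or topple, and leave the round bottle, the bowl and the low jar where they are.

Things in the scene. Friction and masses are not known exactly. Their poses are not given: they have to be found in the camera images.
- square_bottle: Closed amber glass bottle, square section, flat black screw cap (fixed on); 0.25 kg, 120 mm tall. Body 52 x 52 mm, 88 mm high, then shoulder, then round cap 46 mm across from 96 to 120 mm. Starts upright on the counter; lies steadily on a flat side. Origin: centre of its base; z from base to cap, x and y square to its flat sides.
- cap_top (a point): Centre of the flat outer face of the square bottle's cap, 120 mm from its base; axes as the bottle's.
- tile: White ceramic tile fixed on the counter, 140 x 140 mm, 8 mm thick. Origin at the centre of its underside, on the counter; x and y along its edges. Left or right of the bottle.
- tray: Shallow open steel tray fixed on the counter, 180 x 180 mm outside, rim 14 mm high, walls and floor 4 mm thick. Origin at the centre of its underside, on the counter; x and y along its edges. On the other side from the tile.
- round_bottle: Bystander: round amber stoppered bottle, 64 mm across, 135 mm tall, standing further back; origin at the centre of its base, z up.
- mixing_bowl: Bystander: open steel bowl, 100 mm across the rim, 50 mm high, standing further back; origin under its centre, z up.
- low_jar: Bystander: low round amber jar with a cap, 62 mm across, 65 mm tall, standing further back; origin at the centre of its base, z up.

How it is judged:
By the outcome, as a careful person would: the job done as asked, in the order asked, and still so for the second after the job is handed in, with the robot touching nothing.
It also fails if it takes over 72 s, if anything falls off the work surface, if the arm or the gripper's body presses on something with over 40 N, if the wrist force passes 120 N, or if a joint passes its speed limit or range.

## Robot

A 6-joint arm with a two-finger parallel gripper is mounted at the origin on the work surface. World frame = base frame: x ahead of the robot, y to its left, z up, the work surface at z = 0. Lengths are in mm, angles in degrees, forces in N, time in s.
With the tool pointing down it reaches from about 300 to 1000 mm from the base axis. Payload 5.1 kg.
Tool frame: the origin (TCP) lies on the centre line of the jaws, within the pads' length; the fingertips stand 22 mm ahead of it and the grasp point (between the pads) lies 3 mm ahead of it; z points along the fingers, y is the direction in which the jaws open and shut (so a half turn about z gives the same grasp; the last joint's range is limited). The gripper opens to 95 mm and grips with 3 to 60 N. Pads are 20 mm wide; open, the fingers measure 119 mm over their backs; the gripper's body (75 mm by 180 mm) begins 59 mm behind the grasp point.
Start: joints at [-68.617, 7.093, 94.555, -0, 78.352, -4.733], TCP at [286.085, -583.644, 236.656] pointing down, gripper open.
Joint ranges: [-149.61, 149.61], [-58.7, 133.49], [1.44, 155.28], [-77.14, 257.14], [18.33, 153.61], [-166.67, 166.67]. Speed limits (degrees/s): [147.25, 147.25, 180, 180, 180, 180].

## Interface

Orientations are given as [roll, pitch, yaw] about the fixed x, y, z axes, in that order (R = Rz(yaw) Ry(pitch) Rx(roll)).
In Python, from workcell import * gives the robot as it stands.
- The arm moves only by the shell command python3 -m jog 'ROWS' [FORCE]. ROWS is JSON, one flat list of numbers, 7 for each row, row after row: the closure in counts, from 0 (fully open) to 255 (shut), then the shift along the tool's x, y, z in cm, then the turn, a rotation vector about the tool's x, y, z in degrees. A call has 1 to 8 rows; each row is the pose to reach, as a shift and turn from the pose measured when the call began, along the tool's axes at that moment; what a row does not reach only later rows make up. A row lasts 1/8 s, in which the tool goes at most 62.5 mm and 10.7 degrees, less where a joint would pass 70% of its speed; a pose out of reach is approached as far as the arm can. A call with a gripper value outside its range is refused whole. The fingers move at their own pace and stop on an object; FORCE is the grip in N (left out, the last holds). Time passes only in rows, so rows that repeat a pose let the fingers close. It gives the time, the measured TCP pose, the force and the opening at its end, in the units of the state.
- sense(): the state, without advancing time (a new reading comes with each control period).
- grab_frame(name): name is "scene" or "top"; returns the picture (480x640x3 uint8, red, green, blue); there is no depth.
- camera_model(name): a dict with "mtx" (3x3 intrinsics, pixels), "R" (3x3) and "t" (3): a world point X has camera coordinates R X + t. Camera axes: x right, y down, z forward; pixel columns grow to the right and rows downward; lengths in mm; the calibration is good to about 2 mm. A picture is of the moment at which its call begins. camera_model takes no time and is no camera call.
- job_done(): hands the job in, once; it reports no verdict.
The state is a dict: "t": time; "q": joint angles; "joint_vel": joint speeds; "joint_torque": joint torques, N m; "ee_pos": TCP position; "tcp_rot": TCP orientation; "contact_force": force on the tool from outside, world axes, zero at the start; "wrist_torque": the same for the moment, N m; "opening": finger opening in mm.
Only numpy, scipy, OpenCV 4.12 (cv2) and the standard library are available. Lean on these libraries where they do the work, as an engineer would, in place of code of your own. Each camera call takes 0.05 s, during which the arm holds its last target. There are 200 camera calls.

## Working session

There is one attempt and no reset: what is moved stays moved. The work goes in short steps, Python scripts to look and compute and a shell command to move; the robot and the scene stay as the last step left them, time stands still between calls to the robot, and variables do not carry over. Pictures are saved under pics/ and viewed, about 8 in all and at most 12, crops included, and the job is handed in when it is done.

```bash
mkdir -p pics; ls; python3 - <<'E'
from workcell import *
import cv2
for n in("scene","top"):
    im=grab_frame(n); cv2.imwrite(f"pics/{n}0.png",im[:,:,::-1])
    c=camera_model(n); print(n,c["mtx"].round(1).tolist(),c["R"].round(3).tolist(),c["t"].round(1).tolist())
s=sense();print(s["ee_pos"],s["tcp_rot"],s["opening"],s["t"])
E
```

```text
pics
scene [[439.4, 0.0, 318.0], [0.0, 439.4, 239.3], [0.0, 0.0, 1.0]] [[0.757, 0.653, 0.006], [0.509, -0.584, -0.633], [-0.409, 0.482, -0.774]] [-475.8, -244.4, 1084.6]
top [[462.2, 0.0, 320.1], [0.0, 462.2, 253.5], [0.0, 0.0, 1.0]] [[-0.011, -1.0, 0.001], [-0.985, 0.011, -0.172], [0.172, -0.003, -0.985]] [12.2, 630.9, 1042.2]
[ 285.89612597 -583.14614899  235.51240097] [-1.79893335e+02 -7.42661104e-03  2.61165001e+01] 95.37185686178309 0.1
```

View pics/scene0.png

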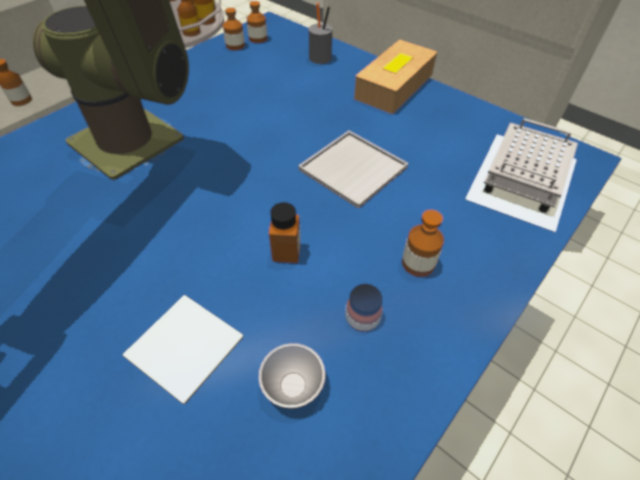

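View pics/top0.png

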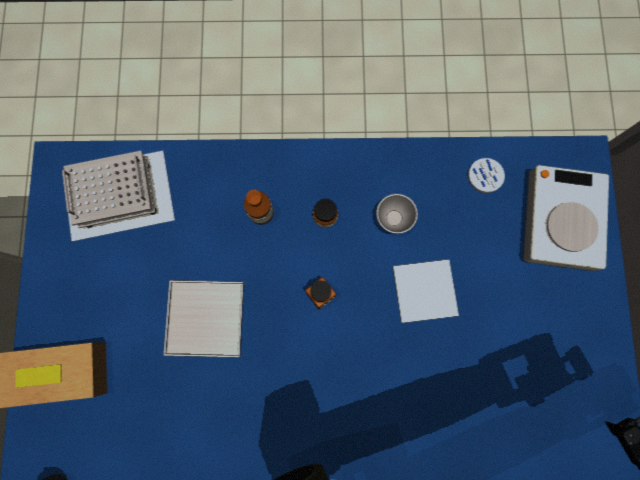

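The scene view shows the bottle at about (285,235), the tile at (183,347) and the tray at (353,167). In the top view the cap is at (320,290), the tile at (426,291) and the tray at (204,318). The round bottle, jar and bowl stand further back, at rows of about 210.

```bash
cat > h.py <<'E'
from workcell import *
import cv2, numpy as np
from scipy.spatial.transform import Rotation as Rn
def ray(n,px,z):
    c=camera_model(n);M=np.array(c["mtx"]);R=np.array(c["R"]);t=np.array(c["t"])
    px=np.atleast_2d(px).astype(float); d=(R.T@np.linalg.inv(M)@np.c_[px,np.ones(len(px))].T).T
    o=-R.T@t; return o+d*((z-o[2])/d[:,2])[:,None]
def blob(mask,at):
    k,l,s,c=cv2.connectedComponentsWithStats(mask.astype(np.uint8)); return l==l[at[1],at[0]]
def rect(m):
    cs,_=cv2.findContours(m.astype(np.uint8),cv2.RETR_EXTERNAL,cv2.CHAIN_APPROX_NONE)
    return max(cs,key=cv2.contourArea)[:,0]
def fit(n,m,z):
    p=ray(n,rect(m),z)[:,:2].astype(np.float32); return cv2.minAreaRect(p)
def state():
    s=sense();return s["t"],np.round(s["ee_pos"],1),np.round(s["tcp_rot"],1),np.round(s["q"],1),np.round(s["contact_force"],1),round(s["opening"],1)
E
python3 - <<'E'
from h import *
T=cv2.imread("pics/top0.png");S=cv2.imread("pics/scene0.png")
for n,I,tile,tray,b,cap in(("top",T,(426,291),(204,318),(320,304),(320,290)),("scene",S,(183,347),(353,167),(285,240),(284,214))):
    h=cv2.cvtColor(I,cv2.COLOR_BGR2HSV).astype(int)
    w=(h[...,1]<90)&(h[...,2]>110)
    print(n,"tile",fit(n,blob(w,tile),8)); print("tray",fit(n,blob(h[...,1]<110,tray),14))
    nb=~((h[...,0]>95)&(h[...,0]<130)&(h[...,1]>120)&(h[...,2]>60))
    am=(h[...,0]<20)&(h[...,1]>120)&(h[...,2]>60)
    dk=(h[...,2]<75)
    x,y=b;win=np.zeros_like(am);win[y-45:y+35,x-30:x+30]=1
    print("amber px",np.c_[np.where(am&win)[::-1]].min(0),np.c_[np.where(am&win)[::-1]].max(0))
    c=blob(dk&win,cap);e=cv2.minEnclosingCircle(rect(c));print("cap",e,c.sum(),cv2.minAreaRect(rect(c)))
    mm=(am|dk)&win;print("union",mm.sum(),[tuple(p) for p in cv2.approxPolyDP(rect(mm),3,True)[:,0].tolist()])
    for z in(0,88,120):print(z,ray(n,[e[0]],z).round(1))
a=cv2.resize(T[250:330,270:370],None,fx=4,fy=4,interpolation=cv2.INTER_CUBIC);b=cv2.resize(S[195:275,235:335],None,fx=4,fy=4,interpolation=cv2.INTER_CUBIC)
cv2.imwrite("pics/crop.png",np.hstack([a,b]))
E
```

```text
top tile ((545.3353881835938, -250.66317749023438), (139.9505157470703, 141.41500854492188), 6.395437240600586)
tray ((484.22503662109375, 286.33221435546875), (183.51927185058594, 181.3794403076172), 88.10723114013672)
amber px [306 278] [334 306]
cap ((318.0, 292.5), 16.53037452697754) 489 ((318.75, 290.75), (29.293737411499023, 23.943681716918945), 52.12501525878906)
union 642 [(317, 276), (303, 288), (319, 309), (335, 292)]
0 [[543.2  11.3   0. ]]
88 [[535.4  11.1  88. ]]
120 [[532.5  11.  120. ]]
scene tile ((548.1683959960938, -250.55599975585938), (144.8227996826172, 142.64956665039062), 6.149876594543457)
tray ((489.4932861328125, 283.4797668457031), (194.09005737304688, 191.13514709472656), 88.18584442138672)
amber px [270 215] [297 261]
cap ((283.28192138671875, 215.64627075195312), 13.488365173339844) 525 ((283.5, 215.5), (25.0, 23.0), 90.0)
union 1453 [(277, 204), (272, 209), (270, 228), (275, 261), (296, 262), (297, 216), (291, 205)]
0 [[467.5  74.1   0. ]]
88 [[526.4  19.2  88. ]]
120 [[547.9  -0.8 120. ]]
```

View pics/crop.png

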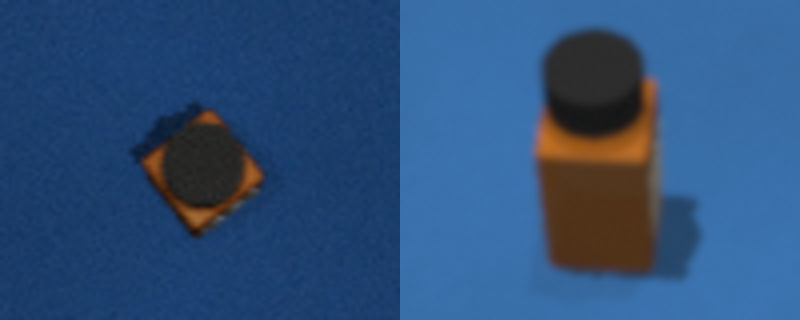

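The crop shows the cap centred at about (321,291) in the top view, with the body's top corners near (322,277), (336,294), (319,307) and (305,290). So the yaw is roughly 38°.

Plan: grip the bottle with a tilted tool, lay it on its side, regrasp, then set it down inverted. Bringing it back upright reverses the sequence.

```bash
cat >> h.py <<'E'
def rel(grasp,Y,tau,back=0):
    """shift (cm) and rotvec (deg), tool axes, to put the grasp point at `grasp`, retreated `back` mm; tau = lean toward x_t heading Y"""
    s=sense();R0=Rn.from_euler("xyz",s["tcp_rot"],degrees=True);R=Rn.from_euler("xyz",[180,-tau,Y],degrees=True)
    p=np.array(grasp,float)-R.as_matrix()[:,2]*(3+back)
    return (R0.inv().apply(p-s["ee_pos"])/10).round(2).tolist(),(R0.inv()*R).as_rotvec(degrees=True).round(1).tolist()
E
python3 - <<'E'
from h import *
print("captop",ray("top",[(321,291.2)],120).round(1))
c=np.array([(210,109),(265,177),(198,226),(142,160)])/4+[270,250]
p=ray("top",c,88);print(p.round(1),p.mean(0))
for i in range(4):
    d=p[(i+1)%4]-p[i];print(np.linalg.norm(d[:2]).round(1),np.degrees(np.arctan2(d[1],d[0]))%90)
print("scene cap",ray("scene",[(283,212)],120).round(1))
S=cv2.imread("pics/scene0.png");T=cv2.imread("pics/top0.png")
for n,px,z in(("round",(256,198),120),("jar",(326,211),65),("bowl",(397,214),50)):print(n,ray("top",[px],z).round(0))
print(state()[3]); b=[533,10]
print("above",rel([533,10,260],127.8,0)); print("pre",rel([533,10,62],127.8,-60,110))
E
```

```text
captop [[535.3   4.4 120. ]]
[[ 5.701e+02  5.000e-01  8.800e+01]
 [ 5.310e+02 -3.020e+01  8.800e+01]
 [ 5.038e+02  8.000e+00  8.800e+01]
 [ 5.414e+02  3.940e+01  8.800e+01]] [536.54537698   4.43084665  88.        ]
49.7 38.138697543709355
46.9 35.426878064636156
49.0 39.82964504777746
48.3 36.39584558388852
scene cap [[541.5   5.2 120. ]]
round [[749. 150. 120.]]
jar [[732. -10.  65.]]
bowl [[ 727. -182.   50.]]
[-68.6   7.1  94.6  -0.   78.4  -4.7]
above ([48.3, -42.39, -2.66], [-0.1, -0.1, -101.7])
pre ([46.31, -51.94, 11.8], [-52.7, -43.0, -91.2])
```

```bash
python3 -m jog '[0,12,-10.6,-1,0,0,-20, 0,24,-21,-2,0,0,-40, 0,24,-21,-2,0,0,-50, 0,36,-32,-3,0,0,-60, 0,42,-37,-3,0,0,-70, 0,48,-42,-3,0,0,-80, 0,48,-42,-3,0,0,-85, 0,48,-42,-3,0,0,-85]' 20; python3 -c "
from h import *
print(state()); print(rel([538,5,150],127.5,-60,150))"
```

```text
t: 1.1
ee_pos: [478.2, -120.6, 261.2]
tcp_rot: [180.0, -0.1, 111.4]
contact_force: [1.1, -1.2, -0.6]
opening: 95.1
(1.1, array([ 478.2, -120.6,  261.2]), array([ 1.800e+02, -1.000e-01,  1.114e+02]), array([-2.040e+01, -1.410e+01,  1.124e+02,  1.000e-01,  8.170e+01,
       -4.190e+01]), array([ 1.1, -1.2, -0.6]), 95.1)
([22.24, 6.49, 3.51], [-8.4, -59.7, -14.6])
```

```bash
python3 -m jog '[0,4,1,0.5,-1,-8,-2, 0,8,2,1,-2,-16,-4, 0,12,3,1.5,-3,-25,-6, 0,16,4.5,2,-5,-34,-8, 0,20,5.5,3,-6,-43,-10, 0,22.2,6.5,3.5,-7.4,-52,-13, 0,22.2,6.5,3.5,-8.4,-59.7,-14.6, 0,22.2,6.5,3.5,-8.4,-59.7,-14.6]'; python3 -c "
from h import *
print(state()); print(rel([538,5,60],127.5,-60,110));print(rel([538,5,60],127.5,-60,0))"
```

```text
t: 2.1
ee_pos: [456.0, 110.3, 223.6]
tcp_rot: [-179.3, 59.9, 128.3]
contact_force: [0.0, 0.4, -0.0]
opening: 95.1
(2.1, array([456. , 110.3, 223.6]), array([-179.3,   59.9,  128.3]), array([ 36.2, -13.6, 129.3, -62.9,  76.4,  21.6]), array([ 0. ,  0.4, -0. ]), 95.1)
([7.48, 0.15, 8.45], [-0.0, -0.1, 0.4])
([7.46, 0.16, 19.45], [-0.0, -0.1, 0.4])
```

```bash
python3 -m jog '[0,3,0,1,0,0,0, 0,7.5,0.15,3,0,0,0.4, 0,7.5,0.15,5,0,0,0.4, 0,7.5,0.15,8.4,0,0,0.4, 0,7.5,0.15,8.4,0,0,0.4]'; python3 -m jog '[0,0,0,3,0,0,0, 0,0,0,6,0,0,0, 0,0,0,9,0,0,0, 0,0,0,11,0,0,0, 0,0,0,11,0,0,0, 0,0,0,11,0,0,0]'; python3 -c "
from h import *
print(state()); print(rel([538,5,60],127.5,-60,0))
a=grab_frame('scene')[130:330,180:400];b=grab_frame('top')[220:340,260:392]
cv2.imwrite('pics/g1.png',np.hstack([cv2.resize(a,(440,400)),cv2.resize(b,(440*360//440,400))])[:,:,::-1])"
```

```text
t: 2.72
ee_pos: [478.3, 81.0, 116.3]
tcp_rot: [-179.9, 59.8, 127.2]
contact_force: [0.3, 0.0, 0.4]
opening: 94.8
t: 3.48
ee_pos: [534.3, 12.8, 69.2]
tcp_rot: [-179.4, 58.9, 127.1]
contact_force: [-1.0, 0.7, -0.2]
opening: 94.7
(3.475, array([534.3,  12.8,  69.2]), array([-179.4,   58.9,  127.1]), array([ 19.7,   5. , 130.3, -77. ,  57.3,  36.4]), array([-1. ,  0.7, -0.2]), 94.7)
([0.35, -0.17, 0.9], [-0.9, -1.1, -0.2])
```

View pics/g1.png

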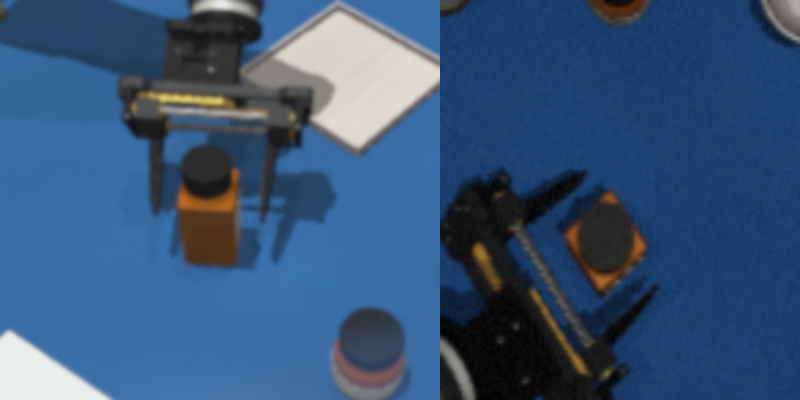

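The fingers straddle the bottle (scene crop around (210,200)), with the far jaw clear of the label. Joint 4 is at its limit, so the TCP sits 9 mm short, which still leaves the pads on the body. I'll grip here and allow for the offset.

```bash
python3 -m jog '[255,0,0,0,0,0,0, 255,0,0,0,0,0,0, 255,0,0,0,0,0,0, 255,0,0,0,0,0,0, 255,0,0,0,0,0,0, 255,0,0,0,0,0,0]' 25;  python3 -c "
from h import *
print(state()); print(rel([520,10,200],110,-58));print(rel([500,0,250],90,30))"
```

```text
t: 4.32
ee_pos: [534.0, 13.0, 68.8]
tcp_rot: [-179.4, 58.9, 127.2]
contact_force: [-0.2, 1.4, 0.0]
opening: 52.3
(4.325, array([534. ,  13. ,  68.8]), array([-179.4,   58.9,  127.2]), array([ 19.7,   5. , 130.3, -77.1,  57.3,  36.4]), array([-0.2,  1.4,  0. ]), 52.3)
([-10.93, -1.31, -7.58], [14.0, 0.9, 9.0])
([-15.27, -3.7, -10.23], [9.8, 85.7, 39.3])
```

```bash
python3 -m jog '[255,-1.3,0,-0.8,0,0,0, 255,-3.9,0,-2.3,0,0,0, 255,-7.3,0,-4.4,0,0,0, 255,-10.5,0,-6.3,0,0,0, 255,-12.8,0,-7.7,0,0,0, 255,-13.5,0,-8.1,0,0,0, 255,-13.5,0,-8.1,0,0,0]'; python3 -c "
from h import *
print(state()); print(rel([500,0,220],90,30))"
```

```text
t: 5.2
ee_pos: [534.6, 13.2, 225.4]
tcp_rot: [-179.3, 58.8, 127.2]
contact_force: [-0.4, 0.3, -3.0]
opening: 51.8
(5.2, array([534.6,  13.2, 225.4]), array([-179.3,   58.8,  127.2]), array([ 19.7, -12.1, 127.4, -66.1,  63.7,  14.6]), array([-0.4,  0.3, -3. ]), 51.8)
([0.71, -3.65, -0.6], [9.7, 85.7, 39.2])
```

```bash
python3 -m jog '[255,0,-0.2,0,0.4,3.4,1.6, 255,0.1,-0.5,0,1.2,10.3,4.7, 255,0.2,-1,-0.1,2,18,8.2, 255,0.3,-1.5,-0.2,3,26,12, 255,0.4,-2,-0.3,4,35,16, 255,0.5,-2.5,-0.4,5,43,20, 255,0.6,-3,-0.5,5.8,51,23.5, 255,0.7,-3.3,-0.5,6.4,57,26]';  python3 -c "
from h import *
print(state()); print(rel([500,0,200],90,30))"
```

```text
t: 6.2
ee_pos: [502.4, -0.8, 220.0]
tcp_rot: [173.7, -0.8, 101.8]
contact_force: [0.2, 0.4, -2.2]
opening: 51.9
(6.2, array([502.4,  -0.8, 220. ]), array([173.7,  -0.8, 101.8]), array([ -7.7, -15.3, 117.5,   3. ,  72.1, -20.2]), array([ 0.2,  0.4, -2.2]), 51.9)
([-0.04, -0.43, 1.71], [3.0, 28.5, 13.0])
```

```bash
python3 -m jog '[255,0,-0.1,0.4,0.8,7,3, 255,0,-0.2,0.8,1.6,15,6.6, 255,0,-0.3,1.2,2.3,22,10, 255,0,-0.4,1.6,2.9,27.5,12.5, 255,0,-0.4,1.7,3.1,29.5,13, 255,0,-0.4,1.7,3.1,29.5,13]';  python3 -c "
from h import *
print(state()); print(rel([500,0,33],90,31));print(rel([500,0,60],90,31))
a=grab_frame('scene')[80:330,150:450]
cv2.imwrite('pics/l1.png',cv2.resize(a,(720,600))[:,:,::-1])"
```

```text
t: 6.95
ee_pos: [499.6, -1.3, 201.1]
tcp_rot: [-179.6, -31.0, 89.9]
contact_force: [0.9, -0.5, -1.5]
opening: 52.4
(6.95, array([499.6,  -1.3, 201.1]), array([-179.6,  -31. ,   89.9]), array([-21.5,  -6. , 115.1,  28.6,  84.5, -27.8]), array([ 0.9, -0.5, -1.5]), 52.4)
([-8.55, 0.14, 14.18], [-0.4, 0.0, -0.1])
([-7.16, 0.13, 11.86], [-0.4, 0.0, -0.1])
```

View pics/l1.png

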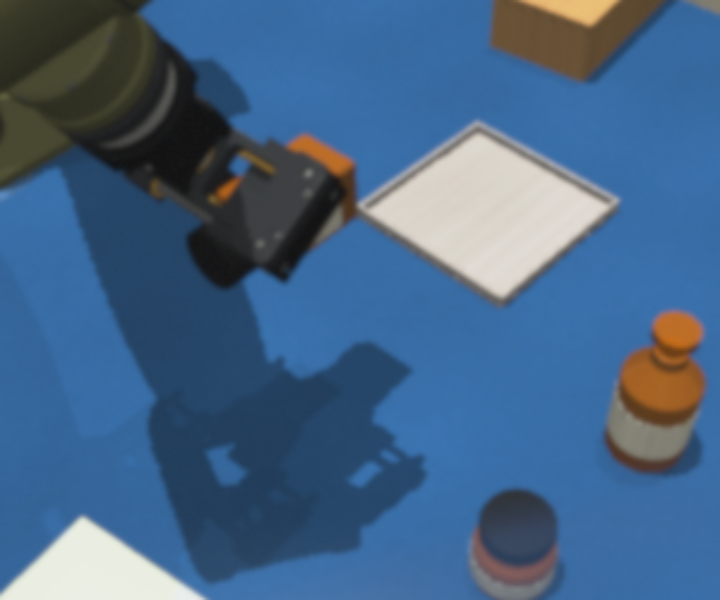

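The bottle is held lying, with its cap at about (220,255) toward the tile and its base at about (320,170). Next I lower it until it touches.

```bash
python3 -m jog '[255,-1,0,1.6,0,0,0, 255,-2.7,0,4.4,0,0,0, 255,-4.9,0,8.1,0,0,0, 255,-6.6,0.1,11,0,0,0, 255,-7.6,0.1,12.5,-0.4,0,0, 255,-7.9,0.1,13.1,-0.4,0,0, 255,-7.9,0.1,13.1,-0.4,0,0]';  python3 -m jog '[255,-0.1,0,0.15,0,0,0, 255,-0.2,0,0.35,0,0,0, 255,-0.3,0,0.5,0,0,0, 255,-0.4,0,0.65,0,0,0, 255,-0.4,0,0.65,0,0,0]'; python3 -c "
from h import *
print(state())"
```

```text
t: 7.88
ee_pos: [500.6, -1.3, 49.4]
tcp_rot: [179.9, -31.0, 90.0]
contact_force: [0.2, -1.0, -2.1]
opening: 52.1
t: 8.5
ee_pos: [500.5, -1.4, 41.6]
tcp_rot: [179.9, -31.0, 90.0]
contact_force: [0.2, -1.1, -3.3]
opening: 52.1
(8.5, array([500.5,  -1.4,  41.6]), array([179.9, -31. ,  90. ]), array([-21.6,   6.3, 120.3,  30.9,  68.9, -36.9]), array([ 0.2, -1.1, -3.3]), 52.1)
```

```bash
python3 -m jog '[255,-0.06,0,0.1,0,0,0, 255,-0.12,0,0.2,0,0,0, 255,-0.18,0,0.3,0,0,0, 255,-0.22,0,0.37,0,0,0, 255,-0.22,0,0.37,0,0,0]';python3 -m jog '[255,-0.05,0,0.09,0,0,0, 255,-0.1,0,0.17,0,0,0, 255,-0.1,0,0.17,0,0,0]'; python3 -m jog '[255,-0.05,0,0.09,0,0,0, 255,-0.05,0,0.09,0,0,0]'
```

```text
t: 9.12
ee_pos: [500.4, -1.3, 37.2]
tcp_rot: [179.9, -31.0, 90.0]
contact_force: [-0.2, -0.3, -2.1]
opening: 52.0
t: 9.5
ee_pos: [500.3, -1.3, 35.1]
tcp_rot: [179.9, -31.0, 90.0]
contact_force: [-0.1, -0.4, -2.8]
opening: 52.6
t: 9.75
ee_pos: [500.4, -1.2, 34.2]
tcp_rot: [179.9, -31.0, 90.0]
contact_force: [-0.3, 0.6, -1.8]
opening: 52.0
```

```bash
python3 -m jog '[255,-0.05,0,0.09,0,0,0, 255,-0.05,0,0.09,0,0,0]';python3 -m jog '[255,-0.05,0,0.09,0,0,0, 255,-0.05,0,0.09,0,0,0]'; python3 -m jog '[255,-0.05,0,0.09,0,0,0, 255,-0.05,0,0.09,0,0,0]'
```

```text
t: 10.0
ee_pos: [500.7, -1.2, 33.8]
tcp_rot: [179.9, -31.0, 90.0]
contact_force: [-1.3, -0.6, 3.5]
opening: 51.9
t: 10.25
ee_pos: [500.8, -1.2, 33.6]
tcp_rot: [179.9, -31.1, 90.0]
contact_force: [-3.6, -2.7, 6.1]
opening: 52.3
t: 10.5
ee_pos: [500.8, -1.2, 33.6]
tcp_rot: [180.0, -31.1, 90.1]
contact_force: [-3.7, -1.7, 8.1]
opening: 51.5
```

```bash
python3 -m jog '[0,0,0,0,0,0,0, 0,0,0,0,0,0,0, 0,0,0,0,0,0,0, 0,0,0,0,0,0,0, 0,0,0,-3,0,0,0, 0,0,0,-8,0,0,0, 0,0,0,-13,0,0,0, 0,0,0,-17,0,0,0]';  python3 -m jog '[0,1,0,-4,0,-8,0, 0,2,0,-4,0,-18,0, 0,3,0,-4,0,-28,0, 0,4,0,-4,0,-38,0, 0,5,0,-4,0,-49,0, 0,6,0,-4,0,-60,0, 0,6,0,-4,0,-61,0]';python3 -c "
from h import *
print(state())
T=grab_frame('top');S=grab_frame('scene');cv2.imwrite('pics/t2.png',T[:,:,::-1]);cv2.imwrite('pics/s2.png',S[:,:,::-1])
cv2.imwrite('pics/l2.png',np.hstack([cv2.resize(T[240:360,260:380],(400,400)),cv2.resize(S[150:300,190:340],(400,400))])[:,:,::-1])"
```

```text
t: 11.5
ee_pos: [501.1, -90.1, 181.0]
tcp_rot: [179.9, -31.1, 90.1]
contact_force: [0.8, 0.6, -0.4]
opening: 95.0
t: 12.38
ee_pos: [500.7, -57.0, 245.3]
tcp_rot: [180.0, 29.9, 90.3]
contact_force: [-0.3, 0.6, -0.1]
opening: 95.3
(12.375, array([500.7, -57. , 245.3]), array([180. ,  29.9,  90.3]), array([  2.8, -10.4, 114.3, -30.5,  79.2,   9.2]), array([-0.3,  0.6, -0.1]), 95.3)
```

View pics/l2.png

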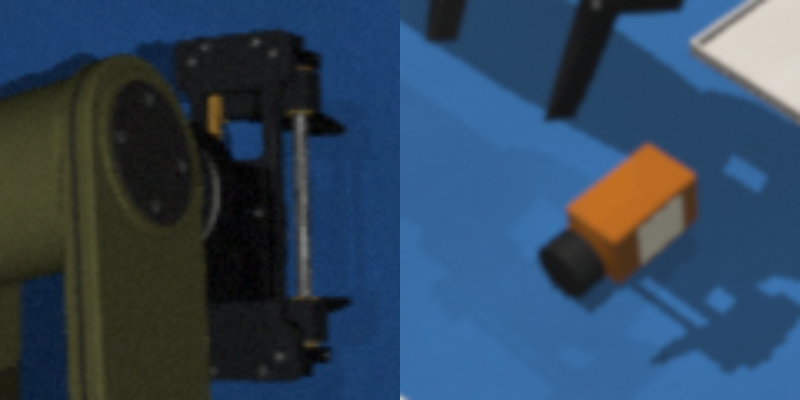

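```bash
python3 -c "
from h import *
c=np.array([(645,143),(697,182),(617,242),(567,205)],float);c=np.c_[190+(c[:,0]-400)/2.667,150+c[:,1]/2.667]
p=ray('scene',c,52);print(p.round(1),p.mean(0))
print(rel([500,10,29],90,-30,110));print(rel([500,10,29],90,-30,0))"
```

```text
[[477.7  63.3  52. ]
 [533.5  59.8  52. ]
 [529.2 -18.7  52. ]
 [478.2 -17.9  52. ]] [504.64968454  21.63513013  52.        ]
([16.76, -0.05, 4.05], [0.1, -0.1, 0.1])
([16.73, -0.07, 15.05], [0.1, -0.1, 0.1])
```

```bash
python3 -m jog '[0,3,0,0.5,0,0,0, 0,8,0,1.5,0,0,0, 0,13,0,3,0,0,0, 0,16.7,0,4,0,0,0, 0,16.7,0,4,0,0,0]';python3 -c "
from h import *
print(rel([501,9,29],90,-30,0))"
```

```text
t: 13.1
ee_pos: [499.4, 65.6, 125.4]
tcp_rot: [-179.7, 29.9, 90.2]
contact_force: [0.9, -0.4, -0.5]
opening: 94.9
([-0.11, 0.2, 10.87], [-0.2, -0.1, 0.2])
```

```bash
python3 -m jog '[0,0,0.1,2.5,0,0,0, 0,-0.1,0.2,6,0,0,0, 0,-0.1,0.2,9,0,0,0, 0,-0.1,0.2,10.8,0,0,0, 0,-0.1,0.2,10.9,0,0,0, 0,-0.1,0.2,10.9,0,0,0]';python3 -m jog '[255,0,0,0,0,0,0, 255,0,0,0,0,0,0, 255,0,0,0,0,0,0, 255,0,0,0,0,0,0, 255,0,0,0,0,0,0, 255,0,0,0,0,0,0]' 25; python3 -m jog '[255,0.5,0,-0.9,0,0,0, 255,1.8,0,-3,0,0,0, 255,3.7,0,-6.4,0,0,0, 255,5.8,0,-10,0,0,0, 255,7.8,0,-13.5,0,0,0, 255,9,0,-15.6,0,0,0, 255,9,0,-15.6,0,0,0]';  python3 -c "
from h import *
print(state()); print(rel([535,-150,250],90,60))"
```

```text
t: 13.85
ee_pos: [502.1, 10.3, 32.6]
tcp_rot: [-179.8, 29.8, 90.1]
contact_force: [0.1, 0.3, 0.3]
opening: 95.0
t: 14.6
ee_pos: [501.8, 10.3, 32.6]
tcp_rot: [-179.8, 29.8, 90.1]
contact_force: [-2.5, 0.6, 1.0]
opening: 51.8
t: 15.48
ee_pos: [502.7, 167.5, 124.0]
tcp_rot: [-179.9, 29.8, 90.2]
contact_force: [0.2, 0.3, -1.6]
opening: 52.1
(15.475, array([502.7, 167.5, 124. ]), array([-179.9,   29.8,   90.2]), array([ 25.7,   7. , 109.7, -27.2,  78.6,  34.7]), array([ 0.2,  0.3, -1.6]), 52.1)
([-34.12, 3.13, 4.84], [-0.1, 89.8, 0.1])
```

```bash
python3 -m jog '[255,-1.5,0,-1,0,0,0, 255,-4.5,0.2,-2.5,0,5,0, 255,-8,0.5,-3.5,0,12,0, 255,-11.5,1,-3,0,20,0, 255,-15,1.4,-2.5,0,28,0, 255,-19,1.8,-1.5,0,36,0, 255,-23,2.2,0,0,45,0, 255,-26,2.5,1,0,53,0]';  python3 -c "
from h import *
print(state()); print(rel([543,-230,220],94,60.2))"
```

```text
t: 16.48
ee_pos: [527.4, -66.5, 245.5]
tcp_rot: [-180.0, -23.3, 90.0]
contact_force: [-0.0, 0.4, -3.7]
opening: 51.9
(16.475, array([527.4, -66.5, 245.5]), array([-180. ,  -23.3,   90. ]), array([-23.8,  -4.4, 107.5,  21.3,  86.9, -26.8]), array([-0. ,  0.4, -3.7]), 51.9)
([-16.2, 1.58, -4.38], [2.7, 36.8, -3.0])
```

```bash
python3 -m jog '[255,-2,0.2,-0.5,0.3,5,-0.3, 255,-5,0.5,-1.4,0.8,12,-1, 255,-8,0.8,-2.2,1.4,20,-1.5, 255,-11.5,1.1,-3.1,2,28,-2, 255,-14.5,1.4,-3.9,2.5,34,-2.6, 255,-16.2,1.6,-4.4,2.7,36.8,-3, 255,-16.2,1.6,-4.4,2.7,36.8,-3]';  python3 -c "
from h import *
print(state()); print(rel([546,-254.6,100],94,60.1));print(rel([546,-254.6,77],94,60.1))"
```

```text
t: 17.35
ee_pos: [542.0, -235.0, 220.0]
tcp_rot: [-179.7, -60.2, 93.5]
contact_force: [0.2, 0.5, -2.2]
opening: 51.6
(17.35, array([ 542., -235.,  220.]), array([-179.7,  -60.2,   93.5]), array([-44.3,  23.6,  89.9,  39. , 113.2, -48.1]), array([ 0.2,  0.5, -2.2]), 51.6)
([-11.39, 0.3, 3.95], [0.1, -0.1, -0.3])
([-13.39, 0.31, 5.09], [0.1, -0.1, -0.3])
```

```bash
python3 -m jog '[255,-1.5,0,0.5,0,0,0, 255,-4.5,0.1,1.5,0,0,0, 255,-8,0.2,2.8,0,0,0, 255,-10.3,0.3,3.6,0,-0.1,-0.3, 255,-11.4,0.3,3.95,0,-0.1,-0.3, 255,-11.4,0.3,3.95,0,-0.1,-0.3]';  python3 -c "
from h import *
print(state()); print(rel([546,-254.6,77],94,60.1))
S=grab_frame('scene')[240:440,100:320];T=grab_frame('top')[230:350,350:482]
cv2.imwrite('pics/i1.png',np.hstack([cv2.resize(S,(440,400)),cv2.resize(T,(360,400))])[:,:,::-1])"
```

```text
t: 18.1
ee_pos: [546.1, -257.0, 101.2]
tcp_rot: [179.9, -60.1, 94.1]
contact_force: [-1.1, 0.2, -2.1]
opening: 51.8
(18.1, array([ 546.1, -257. ,  101.2]), array([179.9, -60.1,  94.1]), array([-45.2,  33.5,  89. ,  36.3, 106.6, -54.9]), array([-1.1,  0.2, -2.1]), 51.8)
([-1.98, 0.01, 1.12], [0.1, -0.0, 0.0])
```

View pics/i1.png

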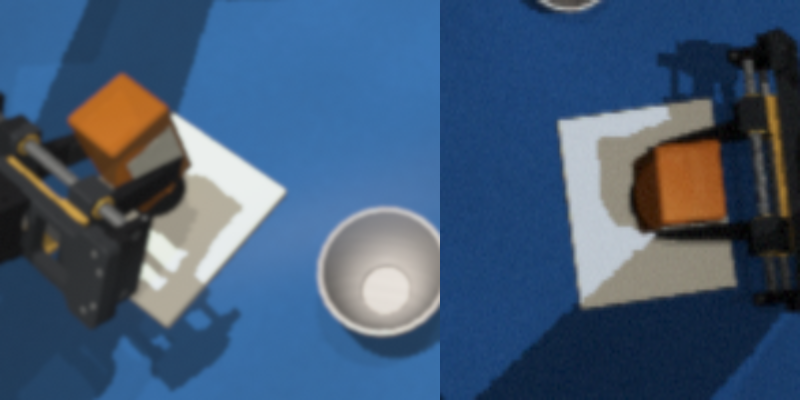

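```bash
python3 -c "
from h import *
print(ray('scene',[(159.5,297.5)],156).round(1))
c=np.array([(662,142),(718,140),(724,220),(655,226)]);print((ray('top',np.c_[350+(c[:,0]-440)*132/360,230+c[:,1]*.3],156)).round(1),ray('top',np.c_[350+(c[:,0]-440)*132/360,230+c[:,1]*.3],156).mean(0))
for n in('top','scene'):
  k=camera_model(n)
  for z in(156,36): 
    v=np.array(k['mtx'])@(np.array(k['R'])@[546,-251,z]+k['t']);v=v[:2]/v[2]
    print(n,z,((v-[350,230])/[132/360,.3]+[440,0]) if n=='top' else (v-[100,240])*2)
"
```

```text
[[ 548.3 -250.5  156. ]]
[[ 569.2 -231.7  156. ]
 [ 570.  -275.6  156. ]
 [ 518.8 -277.2  156. ]
 [ 515.6 -223.4  156. ]] [ 543.39517446 -251.99499184  156.        ]
top 156 [688.29712906 177.76019987]
top 36 [652.7221782 196.006017 ]
scene 156 [116.40151572 113.66895532]
scene 36 [157.17622179 192.33424179]
```

The base measures at about (546,-251) and the cap appears where a vertical axis predicts, so the bottle is upright-inverted above the tile centre. I'll lower it gently.

```bash
python3 -m jog '[255,-0.4,0,0.25,0,0,0, 255,-1,0,0.55,0,0,0, 255,-1.6,0,0.9,0,0,0, 255,-1.9,0,1.05,0,0,0, 255,-1.9,0,1.05,0,0,0]'; python3 -m jog '[255,-0.1,0,0.05,0,0,0, 255,-0.2,0,0.11,0,0,0, 255,-0.2,0,0.11,0,0,0]'; python3 -m jog '[255,-0.09,0,0.05,0,0,0, 255,-0.09,0,0.05,0,0,0]'; python3 -m jog '[255,-0.09,0,0.05,0,0,0, 255,-0.09,0,0.05,0,0,0]'
```

```text
t: 18.82
ee_pos: [546.6, -257.7, 80.4]
tcp_rot: [179.7, -60.1, 94.2]
contact_force: [0.0, 0.2, -2.3]
opening: 51.7
t: 19.2
ee_pos: [546.5, -257.7, 78.1]
tcp_rot: [179.7, -60.1, 94.2]
contact_force: [0.1, 0.6, -1.7]
opening: 52.0
t: 19.45
ee_pos: [546.5, -257.7, 77.0]
tcp_rot: [179.7, -60.1, 94.2]
contact_force: [0.7, -0.4, -2.7]
opening: 51.6
t: 19.7
ee_pos: [546.5, -257.7, 75.8]
tcp_rot: [179.8, -60.1, 94.2]
contact_force: [-0.2, -1.0, -3.2]
opening: 51.8
```

```bash
python3 -m jog '[255,-0.09,0,0.05,0,0,0, 255,-0.09,0,0.05,0,0,0]'; python3 -m jog '[255,-0.09,0,0.05,0,0,0, 255,-0.09,0,0.05,0,0,0]'; python3 -m jog '[255,-0.09,0,0.05,0,0,0, 255,-0.09,0,0.05,0,0,0]'
```

```text
t: 19.95
ee_pos: [546.4, -257.7, 74.7]
tcp_rot: [179.8, -60.1, 94.1]
contact_force: [0.8, -0.5, -2.5]
opening: 52.1
t: 20.2
ee_pos: [546.4, -257.6, 73.5]
tcp_rot: [179.8, -60.1, 94.1]
contact_force: [0.7, -0.3, -2.1]
opening: 51.8
t: 20.45
ee_pos: [546.3, -257.6, 72.4]
tcp_rot: [179.8, -60.1, 94.1]
contact_force: [0.0, 0.5, -2.6]
opening: 52.1
```

```bash
python3 -m jog '[255,-0.09,0,0.05,0,0,0, 255,-0.09,0,0.05,0,0,0]'; python3 -m jog '[255,-0.09,0,0.05,0,0,0, 255,-0.09,0,0.05,0,0,0]'
```

```text
t: 20.7
ee_pos: [546.3, -257.6, 71.2]
tcp_rot: [179.8, -60.1, 94.1]
contact_force: [0.6, 0.9, -1.7]
opening: 51.7
t: 20.95
ee_pos: [546.4, -257.7, 70.9]
tcp_rot: [179.8, -60.1, 94.2]
contact_force: [-0.4, -0.2, 1.2]
opening: 51.8
```

```bash
python3 -m jog '[255,-0.05,0,0.03,0,0,0, 255,-0.05,0,0.03,0,0,0]'; python3 -m jog '[0,0,0,0,0,0,0, 0,0,0,0,0,0,0, 0,0,0,0,0,0,0, 0,0,0,0,0,0,0, 0,0,0,0,0,0,0, 0,0,0,-2,0,0,0, 0,0,0,-5,0,0,0, 0,0,0,-8,0,0,0]';  python3 -c "
from h import *
print(state()); 
S=grab_frame('scene')[240:440,100:320];T=grab_frame('top')[230:350,350:482]
cv2.imwrite('pics/i2.png',np.hstack([cv2.resize(S,(440,400)),cv2.resize(T,(360,400))])[:,:,::-1])"
```

```text
t: 21.2
ee_pos: [546.4, -257.8, 70.9]
tcp_rot: [179.8, -60.2, 94.2]
contact_force: [-1.4, 0.4, 2.4]
opening: 52.4
t: 22.2
ee_pos: [551.3, -328.8, 112.0]
tcp_rot: [179.7, -60.1, 94.2]
contact_force: [-0.5, -0.4, -0.3]
opening: 95.0
(22.2, array([ 551.3, -328.8,  112. ]), array([179.7, -60.1,  94.2]), array([-48.6,  38.2,  80.5,  34.5, 111.3, -55.2]), array([-0.5, -0.4, -0.3]), 95.0)
```

View pics/i2.png

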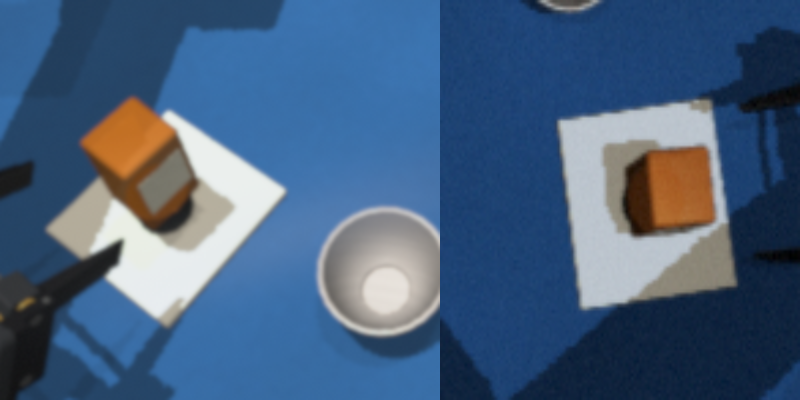

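The bottle stands on its cap, base centre at about (130,140) in the scene crop and (680,187) in the top crop, with the jaws clear. I'll wait about 2.8 s, then go back in and regrip.

```bash
H='0'; python3 -m jog '[0,0,0,0,0,0,0, 0,0,0,0,0,0,0, 0,0,0,0,0,0,0, 0,0,0,0,0,0,0, 0,0,0,0,0,0,0, 0,0,0,0,0,0,0, 0,0,0,0,0,0,0, 0,0,0,0,0,0,0]'; python3 -m jog '[0,0,0,0,0,0,0, 0,0,0,0,0,0,0, 0,0,0,0,0,0,0, 0,0,0,0,0,0,0, 0,0,0,0,0,0,0, 0,0,0,0,0,0,0, 0,0,0,0,0,0,0, 0,0,0,0,0,0,0]';python3 -m jog '[0,0,0,0,0,0,0, 0,0,0,0,0,0,0, 0,0,0,0,0,0,0, 0,0,0,0,0,0,0, 0,0,0,0,0,0,0, 0,0,0,0,0,0,0]'; python3 -c "
from h import *
print(state());t=grab_frame('top');S=grab_frame('scene');o=cv2.imread('pics/i2.png')[:,:,::-1]
n=np.hstack([cv2.resize(S[240:440,100:320],(440,400)),cv2.resize(t[230:350,350:482],(360,400))]);print('changed px',(np.abs(n.astype(int)-o).max(2)>40).sum())
print(rel([546.5,-255,69.5],94.2,60.1))"
```

```text
t: 23.3
ee_pos: [552.1, -331.0, 113.5]
tcp_rot: [179.3, -59.9, 94.4]
contact_force: [0.9, 0.6, -0.4]
opening: 95.3
t: 24.3
ee_pos: [552.1, -331.0, 113.5]
tcp_rot: [179.3, -59.9, 94.4]
contact_force: [-0.1, 0.1, -0.1]
opening: 95.4
t: 25.05
ee_pos: [552.1, -331.0, 113.5]
tcp_rot: [179.3, -59.9, 94.4]
contact_force: [-0.3, -0.3, 0.4]
opening: 95.1
(25.05, array([ 552.1, -331. ,  113.5]), array([179.3, -59.9,  94.4]), array([-48.7,  38.2,  80.4,  34.5, 111.2, -55.2]), array([-0.3, -0.3,  0.4]), 95.1)
changed px 251
([0.02, -0.07, 8.5], [0.5, 0.2, 0.1])
```

```bash
python3 -m jog '[0,0,0,2,0,0,0, 0,0,-0.1,5,0.5,0.2,0, 0,0,-0.1,7.5,0.5,0.2,0, 0,0,-0.1,8.5,0.5,0.2,0, 0,0,-0.1,8.5,0.5,0.2,0, 0,0,-0.1,8.5,0.5,0.2,0]'; python3 -m jog '[255,0,0,0,0,0,0, 255,0,0,0,0,0,0, 255,0,0,0,0,0,0, 255,0,0,0,0,0,0, 255,0,0,0,0,0,0, 255,0,0,0,0,0,0]' 25;  python3 -m jog '[255,1.3,0,-0.8,0,0,0, 255,3.9,0,-2.2,0,0,0, 255,7.2,0,-4.1,0,0,0, 255,10.3,0,-5.9,0,0,0, 255,12.6,0,-7.2,0,0,0, 255,13,0,-7.5,0,0,0, 255,13,0,-7.5,0,0,0]'; python3 -c "
from h import *
print(state()); print(rel([500,-30,220],90,-29.8))"
```

```text
t: 25.9
ee_pos: [546.9, -258.7, 71.5]
tcp_rot: [179.7, -60.0, 94.5]
contact_force: [0.5, 0.6, 0.8]
opening: 95.2
t: 26.65
ee_pos: [546.8, -258.7, 71.5]
tcp_rot: [179.7, -60.0, 94.5]
contact_force: [-0.6, -0.5, 0.6]
opening: 51.9
t: 27.52
ee_pos: [546.2, -258.6, 220.9]
tcp_rot: [179.8, -60.0, 94.4]
contact_force: [0.1, -0.8, -2.0]
opening: 51.8
(27.525, array([ 546.2, -258.6,  220.9]), array([179.8, -60. ,  94.4]), array([-45.2,  25.7,  86.9,  38.3, 114.5, -48.8]), array([ 0.1, -0.8, -2. ]), 51.8)
([11.8, -2.91, 20.08], [-1.1, -89.8, 4.6])
```

```bash
python3 -m jog '[255,0.5,-0.1,0.8,0,-4,0.2, 255,1.5,-0.3,2.4,-0.1,-11,0.5, 255,2.7,-0.6,4.4,-0.2,-19,1, 255,3.9,-0.9,6.5,-0.3,-28,1.4, 255,5,-1.2,8.6,-0.4,-37,1.9, 255,6.2,-1.5,10.7,-0.5,-46,2.3, 255,7.4,-1.8,12.7,-0.6,-55,2.8, 255,8.4,-2,14.2,-0.7,-62,3.2]'; python3 -c "
from h import *
print(rel([500,0,150],90,-29.9))"
```

```text
t: 28.52
ee_pos: [512.6, -94.0, 220.8]
tcp_rot: [-179.0, 2.2, 91.3]
contact_force: [0.0, -0.0, -3.4]
opening: 51.4
([9.83, -0.94, 6.47], [-0.6, -27.7, 1.5])
```

```bash
python3 -m jog '[255,1.5,-0.1,1,-0.1,-5,0.3, 255,4,-0.4,2.5,-0.3,-12,0.6, 255,6.5,-0.6,4.3,-0.4,-19,1, 255,8.8,-0.8,5.8,-0.5,-25,1.3, 255,9.8,-0.9,6.5,-0.6,-27.7,1.5, 255,9.8,-0.9,6.5,-0.6,-27.7,1.5]'; python3 -c "
from h import *
print(state());print(rel([500,0,36],90,-29.9))"
```

```text
t: 29.28
ee_pos: [498.2, 2.3, 148.8]
tcp_rot: [-179.5, 29.8, 90.4]
contact_force: [-0.1, 0.3, -1.2]
opening: 51.8
(29.275, array([498.2,   2.3, 148.8]), array([-179.5,   29.8,   90.4]), array([  9.4,  -3.3, 117.7, -30.7,  73.7,  20.1]), array([-0.1,  0.3, -1.2]), 51.8)
([5.41, 0.26, 9.6], [-0.3, -0.0, 0.3])
```

```bash
python3 -m jog '[255,0.8,0,1.5,0,0,0, 255,2.3,0.1,4,0,0,0, 255,4,0.2,7,-0.3,0,0.3, 255,5.1,0.2,9,-0.3,0,0.3, 255,5.4,0.2,9.6,-0.3,0,0.3, 255,5.4,0.2,9.6,-0.3,0,0.3]';python3 -m jog '[255,0.06,0,0.12,0,0,0, 255,0.12,0,0.22,0,0,0, 255,0.18,0,0.32,0,0,0, 255,0.18,0,0.32,0,0,0]'; python3 -m jog '[255,0.05,0,0.09,0,0,0, 255,0.05,0,0.09,0,0,0]'; python3 -m jog '[255,0.05,0,0.09,0,0,0, 255,0.05,0,0.09,0,0,0]'
```

```text
t: 30.02
ee_pos: [499.2, 0.7, 38.4]
tcp_rot: [-180.0, 29.8, 90.0]
contact_force: [-0.1, 0.2, -1.9]
opening: 51.9
t: 30.52
ee_pos: [499.3, 0.7, 34.8]
tcp_rot: [-180.0, 29.8, 90.0]
contact_force: [0.5, 0.4, -2.2]
opening: 51.9
t: 30.78
ee_pos: [499.2, 0.8, 33.7]
tcp_rot: [-180.0, 29.8, 90.0]
contact_force: [-0.0, -0.9, -2.2]
opening: 52.1
t: 31.02
ee_pos: [499.3, 0.7, 33.6]
tcp_rot: [-179.9, 29.9, 89.9]
contact_force: [-3.4, 2.4, 5.9]
opening: 51.9
```

```bash
python3 -m jog '[0,0,0,0,0,0,0, 0,0,0,0,0,0,0, 0,0,0,0,0,0,0, 0,0,0,0,0,0,0, 0,0,0,-3,0,0,0, 0,0,0,-8,0,0,0, 0,0,0,-13,0,0,0, 0,0,0,-16,0,0,0]'; python3 -c "
from h import *
print(rel([499.5,-3,30],90,30,130))"
```

```text
t: 32.02
ee_pos: [500.5, 81.7, 175.0]
tcp_rot: [179.8, 29.8, 89.9]
contact_force: [0.4, 0.4, -0.3]
opening: 95.3
([-11.63, -0.1, 10.11], [0.2, 59.8, -0.0])
```

```bash
python3 -m jog '[0,-2,0,0,0,8,0, 0,-4,0,1,0,18,0, 0,-6,0,3,0,28,0, 0,-8,0,5,0,38,0, 0,-10,0,7,0.2,48,0, 0,-11.6,-0.1,9,0.2,57,0, 0,-11.6,-0.1,10.1,0.2,59.8,0, 0,-11.6,-0.1,10.1,0.2,59.8,0]'; python3 -c "
from h import *
print(rel([499.5,-3,30],90,30,0))
S=grab_frame('scene')[150:300,190:340]
cv2.imwrite('pics/l3.png',cv2.resize(S,(450,450))[:,:,::-1])"
```

```text
t: 33.02
ee_pos: [498.6, -70.2, 143.6]
tcp_rot: [-179.7, -30.0, 89.7]
contact_force: [0.3, -0.7, -0.4]
opening: 95.6
([0.14, 0.11, 12.89], [-0.1, -0.0, -0.3])
```

View pics/l3.png

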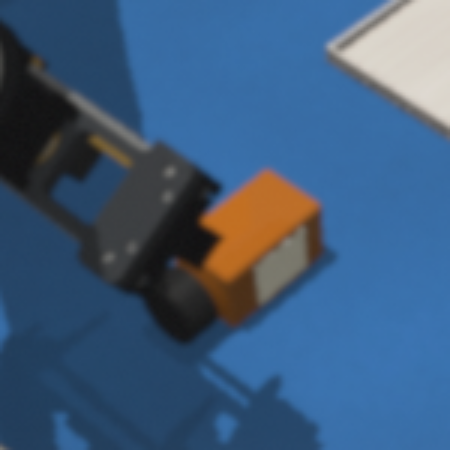

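The bottle lies flat with its cap at about (183,300), still toward the tile side, and the gripper is poised above. I'll regrip and lift.

```bash
python3 -m jog '[0,0,0.1,3,0,0,0, 0,0.1,0.1,7,0,0,0, 0,0.1,0.1,10.5,0,0,-0.3, 0,0.1,0.1,12.5,0,0,-0.3, 0,0.1,0.1,12.9,0,0,-0.3, 0,0.1,0.1,12.9,0,0,-0.3]'; python3 -m jog '[255,0,0,0,0,0,0, 255,0,0,0,0,0,0, 255,0,0,0,0,0,0, 255,0,0,0,0,0,0, 255,0,0,0,0,0,0, 255,0,0,0,0,0,0]' 25;  python3 -m jog '[255,0.7,0,-1.2,0,0,0, 255,2.2,0,-3.8,0,0,0, 255,4.2,0,-7.2,0,0,0, 255,6,0,-10.4,0,0,0, 255,7.5,0,-13,0,0,0, 255,8,0,-13.9,0,0,0, 255,8,0,-13.9,0,0,0]'; python3 -c "
from h import *
print(state()); print(rel([486,270,220],90,-60))"
```

```text
t: 33.83
ee_pos: [500.8, -4.3, 34.2]
tcp_rot: [179.9, -29.9, 90.3]
contact_force: [0.4, -0.2, 0.2]
opening: 95.2
t: 34.58
ee_pos: [500.5, -4.4, 34.2]
tcp_rot: [179.9, -29.9, 90.3]
contact_force: [-2.8, -1.6, 2.1]
opening: 51.6
t: 35.45
ee_pos: [500.4, -4.5, 194.8]
tcp_rot: [179.9, -29.9, 90.3]
contact_force: [0.9, 0.5, -1.8]
opening: 51.5
(35.45, array([500.4,  -4.5, 194.8]), array([179.9, -29.9,  90.3]), array([-21.5,  -6. , 115.5,  27.8,  83.3, -28.2]), array([ 0.9,  0.5, -1.8]), 51.5)
([25.36, -1.32, 11.49], [0.2, -89.9, 0.2])
```

```bash
python3 -m jog '[255,1,0,0.4,0,-4,0, 255,3,-0.1,1.3,0,-11,0, 255,5.5,-0.2,2.4,0,-19,0, 255,8,-0.4,3.6,0,-28,0, 255,10.5,-0.5,4.7,0,-37,0, 255,13,-0.7,5.9,0,-46,0, 255,15.5,-0.8,7,0,-55,0, 255,17.5,-0.9,7.9,0,-62,0]'; python3 -c "
from h import *
print(rel([486,290,200],90,-60.1))"
```

```text
t: 36.45
ee_pos: [489.3, 188.2, 211.4]
tcp_rot: [-179.9, 32.4, 90.4]
contact_force: [1.1, 0.1, -2.4]
opening: 51.7
([9.35, -0.27, -4.76], [0.2, -27.7, 0.3])
```

```bash
python3 -m jog '[255,1.3,0,-0.7,0,-4,0, 255,3.5,-0.1,-1.8,0,-11,0, 255,6,-0.2,-3,0.1,-18,0.2, 255,8.3,-0.3,-4.2,0.2,-24.5,0.3, 255,9.3,-0.3,-4.7,0.2,-27.7,0.3, 255,9.3,-0.3,-4.7,0.2,-27.7,0.3, 255,9.3,-0.3,-4.7,0.2,-27.7,0.3]'; python3 -c "
from h import *
print(state());print(rel([486,290,74],90,-60.1))"
```

```text
t: 37.33
ee_pos: [485.5, 291.3, 200.4]
tcp_rot: [-179.9, 60.1, 90.1]
contact_force: [0.7, -0.2, -3.3]
opening: 51.9
(37.325, array([485.5, 291.3, 200.4]), array([-179.9,   60.1,   90.1]), array([ 42.9,  23.3,  92.3, -41.9, 108.5,  45.9]), array([ 0.7, -0.2, -3.3]), 51.9)
([10.89, 0.06, 6.12], [-0.1, -0.0, 0.0])
```

```bash
python3 -m jog '[255,1.2,0,0.7,0,0,0, 255,3.6,0,2,0,0,0, 255,6.6,0,3.8,0,0,0, 255,9.2,0,5.2,0,0,0, 255,10.5,0,5.9,0,0,0, 255,10.9,0,6.1,0,0,0, 255,10.9,0,6.1,0,0,0]'; python3 -m jog '[255,0.13,0,0.07,0,0,0, 255,0.27,0,0.15,0,0,0, 255,0.35,0,0.2,0,0,0, 255,0.35,0,0.2,0,0,0]'; python3 -m jog '[255,0.1,0,0.06,0,0,0, 255,0.18,0,0.1,0,0,0, 255,0.18,0,0.1,0,0,0]'; python3 -m jog '[255,0.09,0,0.05,0,0,0, 255,0.09,0,0.05,0,0,0]'; python3 -c "
from h import *
print(state())
S=grab_frame('scene')[70:270,230:450];T=grab_frame('top')[260:380,150:282]
cv2.imwrite('pics/f1.png',np.hstack([cv2.resize(S,(440,400)),cv2.resize(T,(360,400))])[:,:,::-1])"
```

```text
t: 38.2
ee_pos: [485.7, 293.0, 75.8]
tcp_rot: [-180.0, 60.1, 90.0]
contact_force: [-0.2, 0.3, -2.0]
opening: 52.0
t: 38.7
ee_pos: [485.6, 293.0, 71.9]
tcp_rot: [-180.0, 60.0, 90.0]
contact_force: [0.2, 0.1, -3.0]
opening: 51.9
t: 39.08
ee_pos: [485.6, 293.0, 69.7]
tcp_rot: [-179.9, 60.1, 90.0]
contact_force: [-0.9, -0.3, -2.4]
opening: 51.8
t: 39.33
ee_pos: [485.5, 292.9, 68.5]
tcp_rot: [-179.9, 60.1, 90.0]
contact_force: [0.2, 0.2, -1.9]
opening: 52.0
(39.325, array([485.5, 292.9,  68.5]), array([-179.9,   60.1,   90. ]), array([ 43. ,  33.1,  93.4, -40. , 100.3,  53.3]), array([ 0.2,  0.2, -1.9]), 52.0)
```

View pics/f1.png

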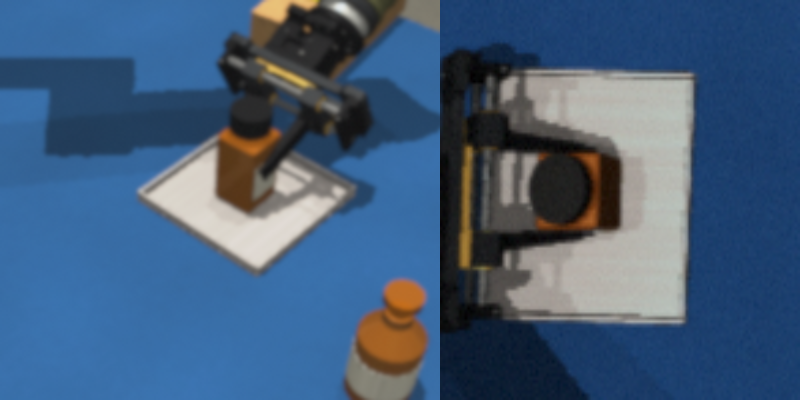

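The bottle is upright over the middle of the tray, base at about (245,205) in the scene crop, and the gripper clears the rim. I'll lower it to contact.

```bash
python3 -m jog '[255,0.09,0,0.05,0,0,0, 255,0.09,0,0.05,0,0,0]'; python3 -m jog '[255,0.09,0,0.05,0,0,0, 255,0.09,0,0.05,0,0,0]'; python3 -m jog '[255,0.09,0,0.05,0,0,0, 255,0.09,0,0.05,0,0,0]'
```

```text
t: 39.67
ee_pos: [485.5, 292.9, 67.5]
tcp_rot: [-179.9, 60.1, 90.0]
contact_force: [-0.0, -0.1, -1.7]
opening: 51.6
t: 39.92
ee_pos: [485.5, 292.9, 66.3]
tcp_rot: [-179.9, 60.1, 90.0]
contact_force: [0.1, 0.7, -1.8]
opening: 51.9
t: 40.17
ee_pos: [485.5, 293.0, 66.1]
tcp_rot: [-180.0, 60.1, 90.0]
contact_force: [-1.3, -0.6, 1.4]
opening: 51.9
```

Contact. A last small press, then release, back away and look.

```bash
python3 -m jog '[255,0.05,0,0.03,0,0,0, 255,0.05,0,0.03,0,0,0]'; python3 -m jog '[0,0,0,0,0,0,0, 0,0,0,0,0,0,0, 0,0,0,0,0,0,0, 0,0,0,0,0,0,0, 0,0,0,0,0,0,0, 0,0,0,-2,0,0,0, 0,0,0,-6,0,0,0, 0,0,0,-10,0,0,0]'; python3 -m jog '[0,0,0,-4,0,0,0, 0,0,0,-8,0,0,0, 0,0,0,-8,0,0,0, 0,0,0,-8,0,0,0]'; python3 -c "
from h import *
print(state())
S=grab_frame('scene');T=grab_frame('top')
cv2.imwrite('pics/f2.png',np.hstack([cv2.resize(S,(400,300)),cv2.resize(T,(400,300))])[:,:,::-1])"
```

```text
t: 40.42
ee_pos: [485.5, 293.0, 66.1]
tcp_rot: [-180.0, 60.2, 89.9]
contact_force: [-2.6, -0.4, 4.2]
opening: 51.7
t: 41.42
ee_pos: [485.7, 381.7, 117.2]
tcp_rot: [180.0, 60.1, 89.9]
contact_force: [0.7, -0.2, -0.6]
opening: 95.1
t: 41.92
ee_pos: [485.5, 451.1, 156.8]
tcp_rot: [-180.0, 60.1, 90.0]
contact_force: [-0.6, -0.3, -0.7]
opening: 95.1
(41.925, array([485.5, 451.1, 156.8]), array([-180. ,   60.1,   90. ]), array([ 51. ,  40. ,  73. , -37. , 115.2,  50.3]), array([-0.6, -0.3, -0.7]), 95.1)
```

View pics/f2.png

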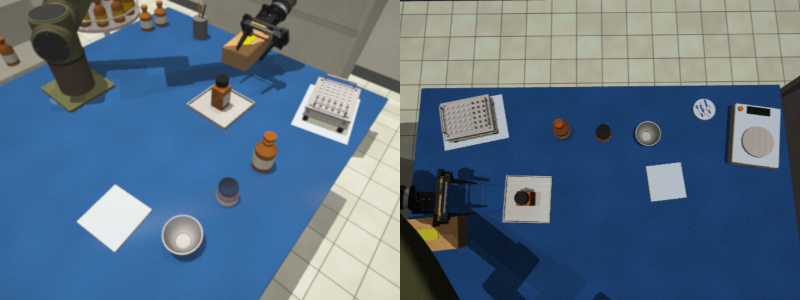

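The bottle stands upright in the tray (about (221,95) in the scene, (524,197) in the top view). The round bottle, jar and bowl look unmoved, and the gripper is clear with no force on it.

```bash
python3 -c "
from h import *
print(job_done())"
```

```text
the job is handed in; nothing more can be done
None
```

The job is done and handed in at about 42 s of the 72 s allowed; no verdict was reported.

**What I did:** I laid the bottle on its side and regripped it to turn it over, because a tilted grasp could not turn it over in one go. I then stood it on its cap near the middle of the white tile and backed the open gripper away for about 2.8 s. The same sequence in reverse stood it upright on its base in the steel tray.

**Last checks:**
- **Final state:** the last pictures show the bottle upright near the middle of the tray. The gripper is open about 160 mm away, with about 1 N on the wrist, which is sensor noise.
- **Bystanders:** the round bottle, bowl and low jar look unmoved, judged by eye only.
- **On the tile:** pictures from the start and end of the wait differed by 251 pixels. I put that down to the gripper settling about 3 mm, but did not look at the second picture.
- **Forces:** every set-down was felt as light contact, 8 N or less.

**What was off:**
- **First grip:** it ended 9 mm short because joint 4 was at its range limit (it read -77.1 against -77.14); I allowed for the offset afterwards.
- **One lift:** I typed a wrong direction, so the bottle moved about 157 mm sideways while rising. It touched nothing.
- **Cameras:** the two views disagreed by up to about 6 mm, so I set heights by contact.

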